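# Clip the long rod logger into its spring holder

## Task

Two steel temperature-logger rods lie on the bench. Pick up the longer one, lay it across both forks of the holder and push it down past the sprung jaw until it sits fully home in both forks, roughly centred lengthwise, with the jaw sprung back over it; either end may go either way. Let go of it, and leave the short rod where it lies.

Things in the scene. Friction and masses are not known exactly. Their poses are not given: they have to be found in the camera images.
- logger_long_center (a point): The longer logger: a steel rod 16 mm in diameter, 170 mm long over all, the last 12 mm at each end a grey plastic cap 18 x 18 mm square that keeps it from rolling; about 110 g. It lies flat with its axis 9 mm above the bench. The point is the middle of the rod; y runs along the rod, z is up as it lies.
- logger_short_center (a point): The shorter logger, alike in every way but 90 mm long (too short to span both forks); 60 g; to be left alone. The point is its middle; y runs along the rod.
- clip_seat (a point): Where the middle of the seated rod belongs, 55 mm above the bench, half-way between the forks; y along the seated rod, z up, x towards the fixed tines. The saddle floor is 47 mm above the bench. The tines' inner faces are 10 mm from here in x; the mouth at the top is about 40 mm wide and slopes guide the rod in. A rod merely resting on the jaw lies 15 mm or more too high.
- clip_jaw (a joint): The white sprung jaw (one part, a nose at each fork), hinged low down along the holder's y: 0 rad shut; it swings out towards the holder's -x by up to about 0.1 rad as the rod passes its noses and springs back to 0 when the rod is home. It takes a push of about 10 N straight down to pass; the rod's own weight does not do it.
- clip: The holder, fixed to the bench: aluminium base plate 72 x 124 x 8 mm with two grey forks, open at the top, 45 mm to either side along y, each 13 mm wide; the 77 mm gap between them is free above 32 mm. Each fork has a fixed tine on its x side (93 mm high) and the white jaw (92 mm high) on its -x side. Origin under the plate's middle, on the bench; z up, y along the seated rod.
Things that resemble listed ones, but are neither listed nor needed, are in the scene too. Of the things shaped like the clip, the aluminium one is meant.

How it is judged:
At the end, for the whole second after the job is handed in: The long rod lies at rest and released in both forks: its middle within 6 mm of the seat's height and within 18 mm of the seat point seen from above, its axis within 0.1 rad of the seat's, and the jaw shut to less than 0.03 rad (z of logger_long_center in the frame of clip_seat between -0.006 and 0.006 m and horizontal distance between logger_long_center and clip_seat below 0.018 m and angle between the y axis of logger_long_center and the y axis of clip_seat, either way round below 0.1 rad and value of joint clip_jaw below 0.03 rad and linear speed of logger_long below 0.02 m/s); the robot touches nothing.
It fails at once if the short rod is moved more than 30 mm (distance of logger_short_center from where it was at the start of the episode above 0.03 m).
It also fails if it takes over 37 s, if anything falls off the work surface, if the arm or the gripper's body presses on something with over 40 N, if the wrist force passes 120 N, or if a joint passes its speed limit or range.

## Robot

A 6-joint arm with a two-finger parallel gripper is mounted at the origin on a cart in front of the work surface, level with it; the furniture and walls round the work are solid. World frame = base frame: x ahead of the robot, y to its left, z up, the work surface at z = 0. Lengths are in m, angles in rad, forces in N, time in s.
With the tool pointing down it reaches from about 0.35 to 0.775 m from the base axis. Payload 5.5 kg.
Tool frame: the origin (TCP) lies at the very end of the fingers, on their centre line; the grasp point (between the pads) lies 19 mm behind it; z points along the fingers, y is the line along which they close (so a half turn about z gives the same grasp; the last joint's range is limited). The gripper opens to 85 mm and grips with 20 to 120 N. Pads are 22 mm wide; open, the fingers measure 114 mm over their backs; the gripper's body (76 mm by 85 mm) begins 54 mm behind the grasp point. The pads swing forward as they close: fully open they stand 13 mm farther back than shut.
Start: joints at [1.01, 0.313, 0.046, 1.304, 0, 1.431], TCP at [0.235, 0.525, 0.231] pointing down, gripper open.
Joint ranges: [-2.76, 2.76], [-0.86, 1.69], [-1.03, 1.26], [-2.2, 2.34], [-1.47, 1.5], [-3.14, 3.14]. Speed limits (rad/s): [2.57, 2.57, 3.14, 3.14, 3.14, 3.14].

## Interface

Orientations are given as a 3x3 rotation matrix whose columns are the frame's x, y, z axes.
In Python, from cell import get_obs, grab_frame, calibration, close_job gives the robot as it stands. The module is installed in compiled form; this text tells all that it offers.
- The arm moves only by the shell command python3 -m handwheel 'ROWS' [FORCE]. ROWS is JSON, a list of rows, each a list of 3 entries, a list of its own where there are three numbers: the shift along the tool's x, y, z each as a share of 0.3 m, from -1 to 1, then the turn, a rotation vector about the tool's x, y, z each as a share of pi rad, from -1 to 1, then the opening, from 0 (shut) to 1 (fully open). A call has 1 to 20 rows; each row is the pose to reach, as a shift and turn from the pose commanded when the call began, along the tool's axes at that moment, turning the shorter way round; what a row does not reach only later rows make up. A row lasts 1/8 s, in which the tool goes at most 62.5 mm and 10.7 degrees, less where a joint would pass 70% of its speed; a pose out of reach is approached as far as the arm can. A call with a number of a shift or a turn outside -1 to 1 is refused whole. A call with a gripper value outside its range is refused whole. The fingers move at their own pace and stop on an object; FORCE is the grip in N (left out, the last holds). Time passes only in rows, so rows that repeat a pose let the fingers close. It gives the time, the measured TCP pose, the force, the opening and the grip force at its end, in the units of the state.
- get_obs(): the state, without advancing time (a new reading comes with each control period).
- grab_frame(name): name is "side" or "top" or "wrist"; returns (picture, depth): 420x560x3 uint8, red, green, blue; 420x560 float32, m along the optical axis (not along the pixel's ray), 0 where there is no reading.
- calibration(name): a dict with "vertical_fov" (degrees; the focal length in pixels is half the picture's height over the tangent of half this angle, whatever the lens; pixels are square), "cx", "cy" (the principal point, pixels), "extrinsics" (4x4, takes a point from camera to world coordinates). Camera axes: x right, y up, looking along -z (the intrinsics and any distortion apply to the point x, -y, -z); pixel columns grow to the right and rows downward; lengths in m; the calibration is good to about 2 mm. A picture is of the moment at which its call begins: read the wrist's pose just before it. calibration takes no time and is no camera call; for the wrist camera it gives the pose at the moment of the call.
- close_job(): hands the job in; it is judged then, once.
The state is a dict: "clock": time; "qpos": joint angles; "joint_vel": joint speeds; "joint_torque": joint torques, N m; "position": TCP position; "tool_rot": TCP orientation; "wrist_force": force on the tool from outside, world axes, zero at the start; "ft_torque": the same for the moment, N m; "opening": finger opening in m; "gripper_force": force on a finger pad.
Only numpy, scipy, OpenCV 4.12 (cv2) and the standard library are available. Lean on these libraries where they do the work, as an engineer would, in place of code of your own. Each camera call takes 0.05 s, during which the arm holds its last target. There are 200 camera calls.

## Working session

There is one attempt and no reset: what is moved stays moved. The work goes in short steps, Python scripts to look and compute and a shell command to move; the robot and the scene stay as the last step left them, time stands still between calls to the robot, and variables do not carry over. Pictures are saved under pics/ and viewed, at most 10 in all, crops included, and the job is handed in when it is done.

```bash
mkdir -p pics
cat > h.py <<'E'
import numpy as np, cv2
from cell import get_obs, grab_frame, calibration
def grab(n):
    c=calibration(n); im,d=grab_frame(n); return im,d,c
def pts(d,c):
    H,W=d.shape; f=H/2/np.tan(np.radians(c['vertical_fov'])/2)
    v,u=np.mgrid[:H,:W]
    P=np.stack([(u-c['cx'])/f*d,-(v-c['cy'])/f*d,-d,np.ones_like(d)],-1)
    return (P@np.array(c['extrinsics']).T)[...,:3]
E
python3 - <<'E'
from h import *
for n in ['top','side']:
    im,d,c=grab(n); np.savez('pics/%s.npz'%n,im=im,P=pts(d,c),d=d)
    cv2.imwrite('pics/%s0.png'%n,im[...,::-1]); print({k:v for k,v in c.items()})
print(get_obs())
E
```

```text
{'vertical_fov': 50.85716911818418, 'cx': 280.07077870110146, 'cy': 204.77619038254488, 'extrinsics': array([[-0.02808986,  0.98696551, -0.15846151,  0.39223735],
       [-0.99938056, -0.0310905 , -0.01648851, -0.00361639],
       [-0.02120023,  0.15790019,  0.98722747,  0.94733523],
       [ 0.        ,  0.        ,  0.        ,  1.        ]])}
{'vertical_fov': 51.35536143296741, 'cx': 276.2138449358974, 'cy': 209.2581989731985, 'extrinsics': array([[ 0.99996389, -0.00313047, -0.00790025,  0.50341248],
       [-0.0052585 ,  0.50235446, -0.86464579, -0.73122453],
       [ 0.00667548,  0.86465611,  0.50231986,  0.48995469],
       [ 0.        ,  0.        ,  0.        ,  1.        ]])}
{'clock': 0.1, 'qpos': array([1.01037422e+00, 3.13923711e-01, 4.50802856e-02, 1.30360322e+00,
       5.85003193e-06, 1.43121314e+00]), 'joint_vel': array([ 2.56878805e-04, -2.90681753e-03,  3.27334955e-03, -6.31868833e-04,
       -5.83538589e-05, -6.87775388e-04]), 'joint_torque': array([ 1.95359855e-03, -4.81729853e+01,  2.99241167e+01,  1.28047916e-02,
       -1.56907713e-04, -1.64771774e-05]), 'position': array([0.23465286, 0.52443462, 0.23049392]), 'tool_rot': array([[-9.12746437e-01,  4.08525597e-01, -8.82170717e-04],
       [ 4.08526481e-01,  9.12745402e-01, -1.39475954e-03],
       [ 2.35402294e-04, -1.63345190e-03, -9.99998638e-01]]), 'wrist_force': array([-0.21334198, -0.66297437,  0.57823227]), 'ft_torque': array([0.0173411 , 0.04330239, 0.03759589]), 'gripper_force': 0.0, 'opening': 0.08521755338672352}
```

View pics/top0.png

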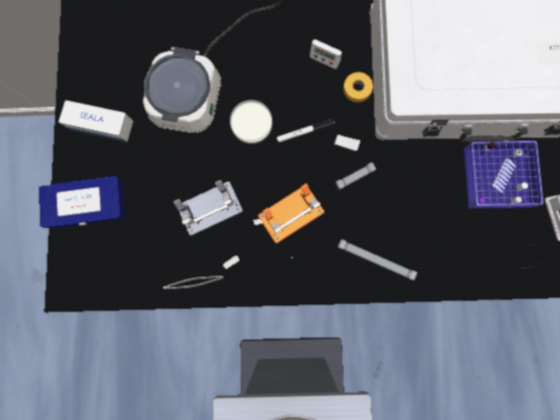

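View pics/side0.png

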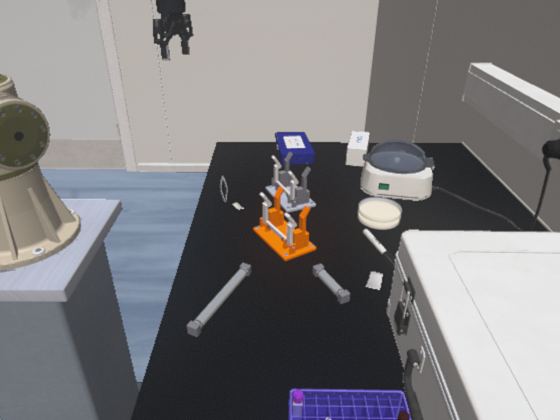

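The top view shows the long rod from (343,245) to (413,276) and the short rod at (356,176). There are two holders: the aluminium/grey one at (208,208) and an orange one at (291,213). The aluminium one fits the description. I'll measure both and check with an enlarged crop.

Run:
```python
from h import *
z=np.load('pics/top.npz'); im,P=z['im'],z['P']
def box(u0,u1,v0,v1,lo,hi):
    m=np.zeros(P.shape[:2],bool); m[v0:v1,u0:u1]=1
    m&=(P[...,2]>lo)&(P[...,2]<hi)&(z['d']>0); return m
def rect(m,t):
    q=P[m]; (c,s,a)=cv2.minAreaRect((q[:,:2]*1000).astype(np.float32)); 
    print(t,m.sum(),'rect',np.round(c,1),np.round(s,1),round(a,1),'mean',q.mean(0).round(4),'zmed/max',np.percentile(q[:,2],[5,50,95]).round(4))
    print('   corners',cv2.boxPoints((c,s,a)).round(0).tolist())
rect(box(325,430,225,290,.006,.04),'long'); rect(box(325,385,155,195,.006,.04),'short')
rect(box(165,250,170,245,.004,.14),'clip all'); rect(box(165,250,170,245,.004,.012),'plate')
for lo,hi in[(.03,.06),(.06,.08),(.08,.12)]: rect(box(165,250,170,245,lo,hi),f'clip{lo}')
print('bench',np.median(P[300:302,200:300,2]), np.median(P[225:290,255:330,2]))
s=cv2.imread('pics/side0.png'); a=cv2.resize(im[165:245,165:250,::-1],None,fx=5,fy=5,interpolation=2); b=cv2.resize(s[145:230,245:330],(400,400),interpolation=2)
cv2.imwrite('pics/c1.png',np.hstack([a[:,:400],b]))
```

```text
long 649 rect [ 421.5 -187.6] [169.9  18.3] 64.5 mean [ 0.4205 -0.1878  0.015 ] zmed/max [0.0103 0.0153 0.0186]
   corners [[377.0, -260.0], [393.0, -268.0], [466.0, -115.0], [450.0, -107.0]]
short 326 rect [ 601.6 -153.2] [18.2 90.7] 27.4 mean [ 0.6007 -0.1526  0.0154] zmed/max [0.0104 0.0156 0.0192]
   corners [[573.0, -117.0], [614.0, -198.0], [631.0, -189.0], [589.0, -109.0]]
clip all 1951 rect [544.9 172.6] [180.7 157.6] 88.1 mean [0.5404 0.1629 0.0225] zmed/max [0.0051 0.0086 0.0863]
   corners [[463.0, 85.0], [621.0, 80.0], [627.0, 260.0], [469.0, 266.0]]
plate 1323 rect [544.9 172.6] [180.7 157.6] 88.1 mean [0.5416 0.1618 0.0076] zmed/max [0.0048 0.0076 0.0103]
   corners [[463.0, 85.0], [621.0, 80.0], [627.0, 260.0], [469.0, 266.0]]
clip0.03 181 rect [545.1 165.7] [ 45.1 112.3] 23.8 mean [0.5371 0.1679 0.0427] zmed/max [0.0304 0.0449 0.0556]
   corners [[502.0, 208.0], [547.0, 105.0], [588.0, 123.0], [543.0, 226.0]]
clip0.06 110 rect [540.4 163.4] [ 33.  102.2] 23.9 mean [0.5428 0.166  0.0726] zmed/max [0.0618 0.0742 0.0795]
   corners [[505.0, 203.0], [546.0, 110.0], [576.0, 123.0], [535.0, 217.0]]
clip0.08 157 rect [542.1 164.6] [ 49.1 102.6] 23.7 mean [0.5443 0.1669 0.0872] zmed/max [0.081  0.0877 0.0921]
   corners [[499.0, 202.0], [540.0, 108.0], [585.0, 127.0], [544.0, 221.0]]
bench -0.0006906367978394279 -0.00033702849555228287
```

View pics/c1.png

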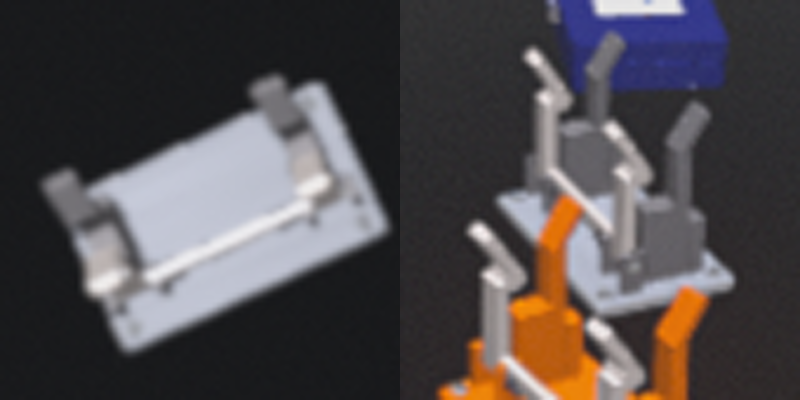

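The crop confirms it: an aluminium plate with grey forks, white jaw on the near (-x) side. The rod also fits, at 170 x 18 mm. I'll go past the holder for a closer look on the way.

```bash
python3 -m handwheel '[[[-1,-0.57,0],[0,0,0.234],1],[[-1,-0.57,0],[0,0,0.234],1],[[-1,-0.57,0],[0,0,0.234],1],[[-1,-0.57,0],[0,0,0.234],1],[[-1,-0.57,0],[0,0,0.234],1],[[-1,-0.57,0],[0,0,0.234],1],[[-1,-0.57,0],[0,0,0.234],1],[[-1,-0.57,0],[0,0,0.234],1]]' 100
python3 - <<'E'
from h import *
o=get_obs();print(o['position'],o['tool_rot'],o['qpos'])
im,d,c=grab('wrist');print(c);np.savez('pics/w1.npz',im=im,P=pts(d,c),d=d);cv2.imwrite('pics/w1.png',im[...,::-1])
E
```

```text
clock: 1.1
position: [0.4384, 0.2464, 0.231]
tool_rot: [[-0.403, 0.915, -0.001], [0.915, 0.403, 0.0], [0.001, -0.001, -1.0]]
wrist_force: [0.5, 0.4, -1.1]
opening: 0.0852
gripper_force: 0.0
[0.43838463 0.24643328 0.23104377] [[-4.02904091e-01  9.15241760e-01 -9.02587283e-04]
 [ 9.15242050e-01  4.02904400e-01  1.83954465e-04]
 [ 5.32019196e-04 -7.51969829e-04 -9.99999576e-01]] [ 3.52067521e-01  1.74268342e-01 -1.36054224e-01  1.26125755e+00
  4.83918558e-04  1.50817573e+00]
{'vertical_fov': 70.78359572053743, 'cx': 276.6511183687677, 'cy': 210.52444874834737, 'extrinsics': array([[ 9.14796779e-01, -3.89955595e-01, -1.05268643e-01,
         4.11803760e-01],
       [ 4.03914361e-01,  8.83049853e-01,  2.38906145e-01,
         3.06341123e-01],
       [-2.05328757e-04, -2.61070089e-01,  9.65319826e-01,
         3.73039033e-01],
       [ 0.00000000e+00,  0.00000000e+00,  0.00000000e+00,
         1.00000000e+00]])}
```

View pics/w1.png

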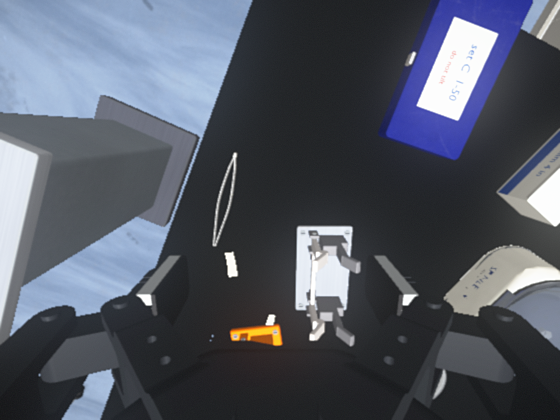

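The wrist view shows the holder whole, plate corners at about (297,227) and (352,227), jaw on the left, grey tines on the right. I'll measure it from the plate, the saddle and the tines.

Run:
```python
from h import *
z=np.load('pics/w1.npz'); im,P,d=z['im'],z['P'],z['d']
hsv=cv2.cvtColor(im,cv2.COLOR_RGB2HSV)
m=np.zeros(d.shape,bool); m[222:350,285:365]=1; m&=(d>0)
pl=m&(P[...,2]>.004)&(P[...,2]<.012)&(im.min(-1)>110)
pl[312:]=0
q=(P[pl][:,:2]*1000).astype(np.float32); r=cv2.minAreaRect(q); print('plate',r,cv2.boxPoints(r).round(0).tolist(),np.median(P[pl][:,2]))
a=np.radians(23.75); ex=np.array([np.cos(a),np.sin(a)]); ey=np.array([-ex[1],ex[0]])
for t in ['w1','top']:
    if t=='top':
        z=np.load('pics/top.npz'); im,P,d=z['im'],z['P'],z['d']; m=np.zeros(d.shape,bool); m[170:245,165:250]=1; m&=d>0
    X=(P[...,:2]-[.542,.165])@ex*1000; Y=(P[...,:2]-[.542,.165])@ey*1000; Z=P[...,2]*1000
    for n,lo,hi in[('saddle',40,53),('mid',56,70),('hi',84,95)]:
        for s in(-1,1):
            k=m&(Z>lo)&(Z<hi)&(Y*s>20)
            if k.sum(): print(t,n,s,k.sum(),'X',np.percentile(X[k],[2,25,50,75,98]).round(1),'Y',np.percentile(Y[k],[2,50,98]).round(1),'Z',np.median(Z[k]).round(1))
    k=m&(Z>5)&(Z<11)&(im.min(-1)>120); print('plate X,Y',np.percentile(X[k],[1,99]).round(1),np.percentile(Y[k],[1,99]).round(1))
```

```text
plate ((541.9332885742188, 164.77264404296875), (72.06085968017578, 123.9917221069336), 23.636404037475586) [[484.0, 207.0], [534.0, 94.0], [600.0, 122.0], [550.0, 236.0]] 0.007235103132840093
w1 saddle -1 223 X [-19.1  -6.9  -0.4   6.7  14.2] Y [-51.2 -40.5 -38.6] Z 46.0
w1 saddle 1 210 X [-18.9  -4.8   1.5   6.9  14.4] Y [38.4 48.6 51.3] Z 46.1
w1 mid -1 171 X [-19.2 -15.6  -7.9   8.3  14.4] Y [-50.7 -39.6 -38.6] Z 64.4
w1 mid 1 142 X [-18.9 -14.7  -6.9   8.4  15.1] Y [39.3 50.3 51.3] Z 64.4
w1 hi -1 164 X [-24.3 -18.6  17.4  20.   23.8] Y [-51.1 -42.9 -38.7] Z 88.1
w1 hi 1 228 X [-24.7 -20.7  16.2  19.8  24. ] Y [38.9 45.7 50.9] Z 88.5
plate X,Y [-35.4  35. ] [-58.   60.8]
top saddle -1 42 X [-19.   -1.    2.8   6.5  10.6] Y [-51.9 -46.2 -39.3] Z 47.0
top saddle 1 55 X [-18.7  -4.5   2.4   6.4  13.3] Y [37.7 41.9 49.8] Z 47.3
top mid -1 21 X [-18.6  -7.6   7.4   8.2  10.9] Y [-51.9 -46.3 -39.2] Z 66.7
top mid 1 22 X [-18.8 -14.7   1.    8.6  11.1] Y [37.9 40.  49.7] Z 63.4
top hi -1 57 X [-24.5 -21.   16.5  19.8  23.8] Y [-51.7 -45.6 -39.9] Z 89.3
top hi 1 65 X [-24.2 -20.1  16.2  19.8  24. ] Y [38.2 44.1 50.4] Z 88.8
plate X,Y [-35.5  34.9] [-61.   58.8]
```

Plate 72 x 124 mm centred at (0.542, 0.165), yaw 23.6°, and both cameras agree. Moving to the rod.

```bash
python3 -m handwheel '[[[-0.8,-0.39,0],[0,0,0],1],[[-0.8,-0.39,0],[0,0,0],1],[[-0.8,-0.39,0],[0,0,0],1],[[-0.8,-0.39,0],[0,0,0],1],[[-0.8,-0.39,0],[0,0,0],1]]' && python3 -m handwheel '[[[-0.5,-0.245,0.333],[0,0,0.274],1],[[-0.5,-0.245,0.333],[0,0,0.274],1],[[-0.5,-0.245,0.333],[0,0,0.274],1],[[-0.5,-0.245,0.333],[0,0,0.274],1],[[-0.5,-0.245,0.333],[0,0,0.274],1],[[-0.5,-0.245,0.333],[0,0,0.274],1],[[-0.5,-0.245,0.333],[0,0,0.274],1]]'
python3 - <<'E'
from h import *
o=get_obs();p,R=o['position'],o['tool_rot']
print(R.T@(np.array([.4215,-.1876,.003])-p)/.3)
im,d,c=grab('wrist');P=pts(d,c);m=(P[...,2]>.007)&(P[...,2]<.03)&(d>0)&(abs(P[...,0]-.42)<.12)&(abs(P[...,1]+.187)<.12)
L=cv2.connectedComponentsWithStats(m.astype(np.uint8))
for i in range(1,L[0]):
    if L[2][i][4]>400: print(L[2][i],cv2.minAreaRect((P[L[1]==i][:,:2]*1000).astype(np.float32)))
cv2.imwrite('pics/w2.png',im[...,::-1])
E
```

```text
clock: 1.78
position: [0.4282, -0.0222, 0.2314]
tool_rot: [[-0.401, 0.916, 0.0], [0.916, 0.401, -0.0], [-0.0, 0.0, -1.0]]
wrist_force: [0.3, 1.1, 0.2]
opening: 0.0853
gripper_force: 0.0
clock: 2.65
position: [0.4221, -0.1866, 0.1315]
tool_rot: [[0.428, 0.904, 0.0], [0.904, -0.428, -0.0], [0.0, 0.0, -1.0]]
wrist_force: [-0.2, 0.2, 1.0]
opening: 0.0853
gripper_force: 0.0
[-0.00401068 -0.00046422  0.42845966]
[ 266  109   22  184 3216] ((420.9925537109375, -188.2454376220703), (169.6885528564453, 17.562149047851562), 64.28125)
```

View pics/w2.png

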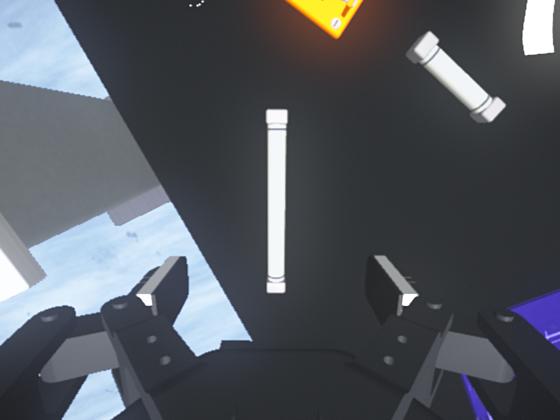

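The rod lies centred between the fingers, from (277,110) to (276,292), and the short one is well clear at (456,77). Descend and grip.

```bash
python3 -m handwheel '[[[-0.006,0,0.2],[0,0,0],1],[[-0.006,0,0.36],[0,0,0],1],[[-0.006,0,0.42],[0,0,0],1],[[-0.006,0,0.426],[0,0,0],1],[[-0.006,0,0.426],[0,0,0],0],[[-0.006,0,0.426],[0,0,0],0],[[-0.006,0,0.426],[0,0,0],0],[[-0.006,0,0.426],[0,0,0],0],[[-0.006,0,0.426],[0,0,0],0],[[-0.006,0,0.426],[0,0,0],0],[[-0.006,0,0.426],[0,0,0],0],[[-0.006,0,0.426],[0,0,0],0]]' 110
```

```text
clock: 4.2
position: [0.4214, -0.1894, 0.0046]
tool_rot: [[0.431, 0.902, 0.001], [0.902, -0.431, -0.001], [-0.0, 0.001, -1.0]]
wrist_force: [-0.8, 1.1, 8.3]
opening: 0.0118
gripper_force: 107.9
```

Gripped, though the opening reads 11.8 mm against 16 mm, so I'll lift and check.

```bash
python3 -m handwheel '[[[0,0,-0.15],[0,0,0],0],[[0,0,-0.35],[0,0,0],0],[[0,0,-0.5],[0,0,0],0],[[0,0,-0.5],[0,0,0],0],[[0,0,-0.5],[0,0,0],0]]'
python3 - <<'E'
from h import *
o=get_obs();p,R=o['position'],o['tool_rot'];print(o['opening'],o['gripper_force'])
im,d,c=grab('wrist');P=(pts(d,c)-p)@R
cv2.imwrite('pics/w3.png',im[...,::-1]);np.savez('pics/w3.npz',T=P,d=d,im=im)
E
```

```text
clock: 4.82
position: [0.4205, -0.1888, 0.153]
tool_rot: [[0.431, 0.902, -0.001], [0.902, -0.431, 0.0], [0.0, -0.001, -1.0]]
wrist_force: [0.4, 0.2, -1.2]
opening: 0.0114
gripper_force: 108.1
0.011447927021000875 108.13574552536011
```

View pics/w3.png

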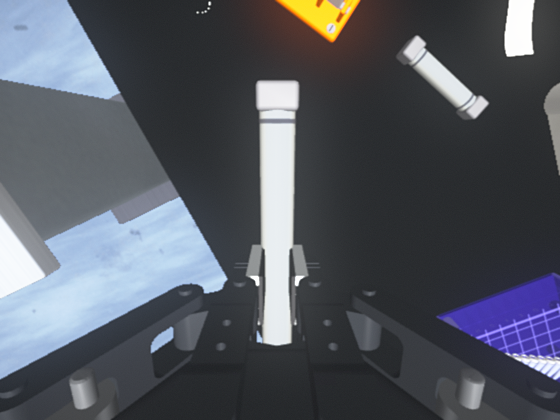

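The rod is held between the pads, its cap at (277,95), level and straight. Next I measure its pose in the tool frame and work out the transfer.

Run:
```python
from h import *
z=np.load('pics/w3.npz');T,d=z['T']*1000,z['d']
m=np.zeros(d.shape,bool);m[75:345,250:305]=1;m&=(d>0)
im=z['im'];
for a,b in[(82,92),(96,105),(125,140),(160,180),(200,220),(225,240)]:
    k=m.copy();k[:a]=0;k[b:]=0;k&=(T[...,2]<60)&(abs(T[...,1])<20)
    q=T[k];t=np.percentile(q[:,2],5);print(a,'x',q[:,0].min().round(1),q[:,0].max().round(1),'y',np.percentile(q[:,1],[2,98]).round(1),'z top',t.round(1))
o=get_obs();p,R=o['position'],o['tool_rot']
s=np.radians(23.65);ex=np.array([np.cos(s),np.sin(s),0]);g=np.array([.5419,.1648,0])-.0005*ex
print('tool shift to seat xy',R.T@(g-[p[0],p[1],0])/.3,'yaw share',((np.arctan2(R[1,1],R[0,1])-s)/np.pi))
```

```text
82 x 81.0 84.8 y [-7.9  8.7] z top -13.7
96 x 76.1 79.4 y [-8.2  9.1] z top -13.7
125 x 61.9 68.0 y [-7.  8.] z top -12.3
160 x 43.7 53.3 y [-7.3  7.8] z top -12.3
200 x 24.6 35.4 y [-7.   8.1] z top -12.2
225 x 14.1 23.5 y [-7.2  7.8] z top -12.2
tool shift to seat xy [ 1.23635614e+00 -1.42469673e-01  9.12080265e-04] yaw share -0.2733404237407818
```

Rod axis is 4 mm behind the TCP, level, and centred lengthwise. The rod should therefore be seated at TCP z ≈ 0.051. Transfer now.

```bash
python3 -m handwheel '[[[0.15,-0.02,0],[0,0,0],0],[[0.35,-0.04,0],[0,0,0],0],[[0.55,-0.06,0],[0,0,0],0],[[0.7,-0.08,0],[0,0,0],0],[[0.7,-0.08,0],[0,0,0],0]]' && python3 -m handwheel '[[[0.1,-0.01,0],[0,0,-0.05],0],[[0.2,-0.02,0],[0,0,-0.1],0],[[0.3,-0.03,0],[0,0,-0.15],0],[[0.4,-0.045,0],[0,0,-0.2],0],[[0.5,-0.06,0],[0,0,-0.25],0],[[0.536,-0.062,0],[0,0,-0.273],0],[[0.536,-0.062,0],[0,0,-0.273],0],[[0.536,-0.062,0],[0,0,-0.273],0]]'
cat > st.py <<'E'
from h import *
import sys
o=get_obs();p,R=o['position'],o['tool_rot']
s=np.radians(23.65);ex=np.array([np.cos(s),np.sin(s),0]);g=np.array([.5419,.1648,.051])-.0005*ex
print('shift',(R.T@(g-p)/.3).round(4),'yaw share',((np.arctan2(R[1,1],R[0,1])-s)/np.pi).round(4))
n=sys.argv[1]; im,d,c=grab('wrist');np.savez(f'pics/{n}.npz',T=(pts(d,c)-p)@R,d=d,im=im)
s2,d2,c2=grab('side')
cv2.imwrite(f'pics/{n}.png',np.hstack([cv2.resize(im[...,::-1],(400,300)),cv2.resize(s2[115:235,230:390,::-1],(400,300),interpolation=2)]))
E
python3 st.py w4
```

```text
clock: 5.5
position: [0.4891, 0.0136, 0.1515]
tool_rot: [[0.427, 0.904, -0.003], [0.904, -0.427, 0.001], [-0.001, -0.004, -1.0]]
wrist_force: [-0.4, -0.0, -0.1]
opening: 0.0114
gripper_force: 108.1
clock: 6.5
position: [0.5417, 0.1626, 0.1526]
tool_rot: [[-0.398, 0.917, -0.002], [0.917, 0.398, -0.001], [0.0, -0.002, -1.0]]
wrist_force: [0.2, -0.6, -0.4]
opening: 0.0116
gripper_force: 108.0
shift [0.0063 0.0025 0.3387] yaw share -0.0011
```

View pics/w4.png

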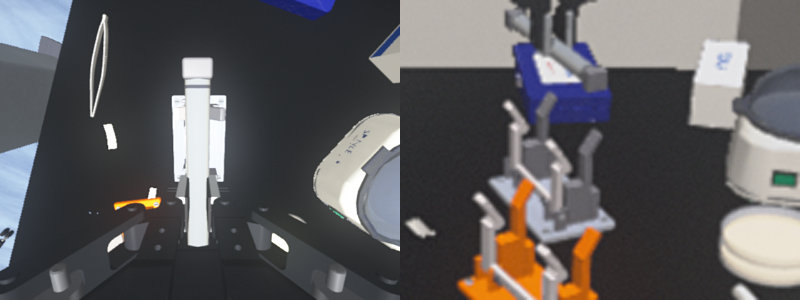

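The rod sits above the aluminium holder's mouth, aligned, in the wrist view (left) and side view (right). Descend to the mouth, then push.

```bash
python3 -m handwheel '[[[0.006,0.001,0.1],[0,0,0],0],[[0.006,0.001,0.18],[0,0,0],0],[[0.006,0.001,0.22],[0,0,0],0],[[0.006,0.001,0.24],[0,0,0],0],[[0.006,0.001,0.24],[0,0,0],0]]' 120
python3 - <<'E'
from cell import get_obs
o=get_obs();print(o['wrist_force'],o['position'])
E
```

```text
clock: 7.22
position: [0.5422, 0.1655, 0.0818]
tool_rot: [[-0.4, 0.917, 0.0], [0.917, 0.4, 0.0], [-0.0, 0.0, -1.0]]
wrist_force: [0.7, 0.2, -0.6]
opening: 0.0111
gripper_force: 120.7
[ 0.65538059  0.21404368 -0.64367824] [0.54220464 0.16547093 0.08184001]
```

Free of contact with the rod axis at 86 mm. Pushing down to just past seat height (TCP 0.051, which is 0.103 of share).

```bash
python3 -m handwheel '[[[0,0,0.02],[0,0,0],0],[[0,0,0.04],[0,0,0],0],[[0,0,0.06],[0,0,0],0],[[0,0,0.08],[0,0,0],0],[[0,0,0.08],[0,0,0],0]]' 120; python3 -m handwheel '[[[0,0,0.01],[0,0,0],0],[[0,0,0.02],[0,0,0],0],[[0,0,0.025],[0,0,0],0],[[0,0,0.025],[0,0,0],0],[[0,0,0.025],[0,0,0],0]]' 120; python3 st.py w5
```

```text
clock: 7.85
position: [0.5421, 0.1654, 0.0583]
tool_rot: [[-0.4, 0.916, 0.001], [0.916, 0.4, -0.0], [-0.001, 0.001, -1.0]]
wrist_force: [-3.2, -1.9, 5.1]
opening: 0.0112
gripper_force: 122.4
clock: 8.48
position: [0.5419, 0.1656, 0.0506]
tool_rot: [[-0.4, 0.916, 0.0], [0.916, 0.4, 0.0], [0.0, 0.0, -1.0]]
wrist_force: [-3.1, 0.1, 6.8]
opening: 0.0111
gripper_force: 122.3
shift [-0.0026 -0.0028 -0.0015] yaw share -0.0003
```

View pics/w5.png

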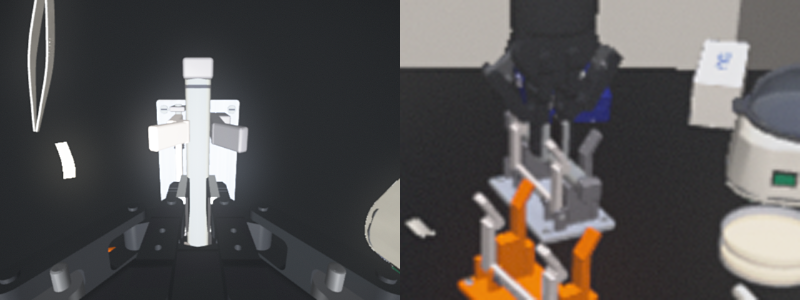

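The rod is down between jaw and tine (wrist view, cap at (197,67)). Check whether it slipped in the grip and its height.

Run:
```python
from h import *
for n in['w3','w5']:
    z=np.load(f'pics/{n}.npz');T,d=z['T']*1000,z['d']
    for a,b in[(82,92),(125,140),(160,180),(200,220)]:
        k=np.zeros(d.shape,bool);k[a:b,268:285]=1;k&=(d>0)&(T[...,2]<20);q=T[k];print(n,a,'x',q[:,0].max().round(1),'top',np.percentile(q[:,2],[5,20]).round(1),'y',np.median(q[:,1]).round(1))
```

```text
w3 82 x 84.8 top [-13.7 -13.3] y 0.1
w3 125 x 67.9 top [-12.6 -12. ] y 0.1
w3 160 x 53.3 top [-12.5 -12. ] y 0.1
w3 200 x 35.4 top [-12.4 -11.9] y 0.1
w5 82 x 84.8 top [-13.8 -13.3] y -0.5
w5 125 x 67.9 top [-12.6 -12. ] y -0.5
w5 160 x 53.3 top [-12.6 -12. ] y -0.5
w5 200 x 35.4 top [-12.5 -11.9] y -0.5
```

No slip: the axis is at about 54.8 mm, home. Release and retreat.

```bash
python3 -m handwheel '[[[0,0,0],[0,0,0],0.6],[[0,0,0],[0,0,0],0.6],[[0,0,0],[0,0,0],0.6],[[0,0,0],[0,0,0],0.6],[[0,0,-0.1],[0,0,0],0.6],[[0,0,-0.3],[0,0,0],0.6],[[-0.3,0,-0.5],[0,0,0],0.6],[[-0.5,0,-0.5],[0,0,0],0.6],[[-0.5,0,-0.5],[0,0,0],0.6],[[-0.5,0,-0.5],[0,0,0],0.6],[[-0.5,0,-0.5],[0,0,0],0.6]]'
python3 - <<'E'
from h import *
im,d,c=grab('wrist');P=pts(d,c)
a=np.radians(23.65);ex=np.array([np.cos(a),np.sin(a)]);ey=np.array([-ex[1],ex[0]])
X=(P[...,:2]-[.5419,.1648])@ex*1000;Y=(P[...,:2]-[.5419,.1648])@ey*1000;Z=P[...,2]*1000
m=(d>0)&(abs(X)<40)&(abs(Y)<100)
for lo,hi in[(-83,-75),(-70,-55),(-30,-10),(10,30),(55,70),(75,83)]:
    k=m&(Y>lo)&(Y<hi)&(Z>50)&(abs(X)<12)
    if k.sum():print(lo,k.sum(),'X',np.median(X[k]).round(1),'Z',np.percentile(Z[k],[80,97]).round(1))
k=m&(Z>50)&(Z<70)&(abs(X)<12);print('Y extent',np.percentile(Y[k],[.2,99.8]).round(1))
for s in(-1,1):
    k=m&(Z>84)&(Z<95)&(abs(Y*s-45)<9);print('tops X',np.percentile(X[k],[2,98]).round(1))
s2,_,_=grab('side')
cv2.imwrite('pics/f.png',np.hstack([cv2.resize(im[...,::-1],(400,300)),cv2.resize(s2[145:235,240:360,::-1],(400,300),interpolation=2)]))
E
```

```text
clock: 9.95
position: [0.6016, 0.0283, 0.1996]
tool_rot: [[-0.4, 0.917, -0.001], [0.917, 0.4, 0.001], [0.001, -0.001, -1.0]]
wrist_force: [-0.5, -0.1, -0.5]
opening: 0.0512
gripper_force: 0.0
-83 192 X -0.8 Z [63.8 64.5]
-70 322 X 0.1 Z [62.2 63.1]
-30 458 X 0.1 Z [62.2 63.2]
10 287 X 0.1 Z [62.3 63.4]
Y extent [-82.9  21.1]
tops X [-24.6  24.5]Traceback (most recent call last):
  File "<stdin>", line 11, in <module>
    return _quantile_unchecked(
        a, q, axis, out, overwrite_input, method, keepdims, weights)
    return _ureduce(a,
                    func=_quantile_ureduce_func,
    ...<5 lines>...
                    overwrite_input=overwrite_input,
                    method=method)
    r = func(a, **kwargs)
    result = _quantile(arr,
                       quantiles=q,
    ...<2 lines>...
                       out=out,
                       weights=wgt)
    slices_having_nans = np.isnan(arr[-1, ...])
                                  ~~~^^^^^^^^^
IndexError: index -1 is out of bounds for axis 0 with size 0
```

After release the rod's top is at about 63 mm and level, its X offset is 0.1 mm, and its end is at -83 to -85 mm, so it is centred. The jaw top is back at -24.6 mm (it was -24.5 mm when shut). Nothing touches the robot.

```bash
python3 -c "
from cell import close_job
print(close_job())"
```

```text
the job is handed in; nothing more can be done
None
```

The long rod is seated, centred and released in both forks of the aluminium holder with the jaw shut; I never touched the short rod. The job was handed in at about 10 s, but no verdict was returned.

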